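Hook the front panel into the sample platform and lay it flat

ROBOT

A 6-joint arm with a two-finger parallel gripper is mounted at the origin on a cart in front of the work surface, level with it; the furniture and walls round the work are solid. World frame = base frame: x ahead of the robot, y to its left, z up, the work surface at z = 0. Lengths are in mm, angles in rad, forces in N, time in s.
With the tool pointing down it reaches from about 300 to 850 mm from the base axis. Payload 5.4 kg.
Tool frame: the origin (TCP) lies where the fingers leave the gripper's body, on its centre line; the fingertips stand 73 mm ahead of it and the grasp point (between the pads) lies 54 mm ahead of it; z points along the fingers, y is the line along which they close (so a half turn about z gives the same grasp; the last joint's range is limited). The gripper opens to 85 mm and grips with 20 to 120 N. Pads are 22 mm wide; open, the fingers measure 114 mm over their backs; the gripper's body (76 mm by 85 mm) begins 54 mm behind the grasp point. The pads swing forward as they close: fully open they stand 13 mm farther back than shut.
Start: joints at [0.905, 0.158, 1.597, -0, 1.386, -0.21], TCP at [253.111, 516.277, 303.899] pointing down, gripper open.
Joint ranges: [-2.91, 2.91], [-0.94, 2.29], [0.18, 2.7], [-1.29, 4.43], [0.17, 2.64], [-3, 3]. Speed limits (rad/s): [2.57, 2.57, 3.14, 3.14, 3.14, 3.14].

INTERFACE

Orientations are given as a unit quaternion [w, x, y, z].
In Python, from plant import manip gives the robot as it stands.
- The arm moves only by the tool send_rows, never from a script. Its argument "targets" is a list of rows, each an object with "slide": the shift along the tool's x, y, z in cm, a list of three; "rot": the turn, a rotation vector about the tool's x, y, z in rad, a list of three; "gripper": the opening, from 0 (shut) to 1 (fully open). In form: [{"slide": [tx, ty, tz], "rot": [ax, ay, az], "gripper": gripper}, ...]. A call has 1 to 8 rows; each row shifts and turns the commanded pose from where the row before left it, along the tool's axes as they then stand; what a row does not reach is not made up. A row lasts 1/12 s, in which the tool goes at most 41.7 mm and 7.16 degrees, less where a joint would pass 70% of its speed; a pose out of reach is approached as far as the arm can. A call with a gripper value outside its range is refused whole. The fingers move at their own pace and stop on an object; "newtons" is the grip in N (left out, the last holds). Time passes only in rows, so rows that do not move let the fingers close. It gives the time, the measured TCP pose, the force, the opening and the grip force at its end, in the units of the state.
- manip.read_state(): the state, without advancing time (a new reading comes with each control period).
- manip.snapshot(name): name is "side" or "top"; returns a dict with "pixels" (384x512x3 uint8, blue, green, red), "mtx" (3x3 intrinsics, pixels), "pose" (4x4, takes a point from camera to world coordinates). Camera axes: x right, y down, z forward; pixel columns grow to the right and rows downward; lengths in mm; the calibration is good to about 2 mm. A picture is of the moment at which its call begins. There is no depth.
- manip.finish_job(): hands the job in; it is judged then, once.
The state is a dict: "clock": time; "qpos": joint angles; "joint_vel": joint speeds; "joint_torque": joint torques, N m; "tool_pos": TCP position; "ee_rot": TCP orientation; "force": force on the tool from outside, world axes, zero at the start; "moment": the same for the moment, N m; "gripper_width": finger opening in mm; "gripper_force": force on a finger pad.
Only numpy, scipy, OpenCV 4.12 (cv2) and the standard library are available. Lean on these libraries where they do the work, as an engineer would, in place of code of your own. Each camera call takes 0.05 s, during which the arm holds its last target. There are 200 camera calls.

TASK

Pick up the loose white panel by its black handle and lay it on the front of the grey platform: enter its blue tongue at a slant (front edge raised) under the lip of the platform's metal grooved rail, slide it in gently until you feel it is fully home, then lower the front edge so that the panel lies flat and locked, square and in line with the platform, and let go. Do not ram it or let it drop, and leave the tin, the beaker and the bottle where they stand.

Things in the scene. Friction and masses are not known exactly. Their poses are not given: they have to be found in the camera images.
- deck: Fixed grey platform; origin: underside of its base plate, below the centre of the panel's place; x from the open front to the groove, z up. Base plate 4 mm thick, x -100 to 200, y +/-100 mm; fixed white rear panel x 118 to 198, top at z 33; between them an aluminium rail 170 mm wide (see groove, keeper). Rigid but for the strips: keep contact under 25 N, feel slowly (10 mm/s).
- strip (a point): Platform point (-72, 0, 8) mm, axes as the platform's: centre of the black sprung rubber strip that carries the panel's front flange: x -94 to -50, top z 8.5 mm when bare; it gives 1 mm per 4 N, at most 4 mm. The rib has a like one. Press no harder than needed.
- groove (a point): Platform point (91, 0, 15) mm, axes as the platform's: NOMINAL lower back corner of the rail's groove, which opens to -x. The rail is clamped up to 12 mm fore or aft of this (fixed in use, not reported: see or feel it). Floor z 15, ceiling z 29, rail top z 33 mm; the upper lip reaches 9 mm, the lower lip 13 mm out from the back wall.
- keeper (a point): Platform point (56.5, 0, 14) mm, axes as the platform's: NOMINAL top centre of the keeper bar, part of the rail and shifted with it: 10 mm wide along x, top at z 14 mm, its faces 29.5 and 39.5 mm in front of the groove's back wall. Between it and the lower lip lies a rubber strip like the front one, top z 8.5: the rib's seat.
- panel: Loose panel, 0.35 kg (+/-20 %): white plate x +/-75, y +/-85, z 11 to 22 mm, blue tongue along the +x edge. Origin: centre of its underside at the level of its feet (rib and grey front flange, x -75 to -65, z 0 to 11). Laid flat, its feet are on the strips, origin at z 8 of the platform, x = rail shift, less up to 3.5 mm of play.
- rib (a point): Middle of the underside of the blue rib: panel frame (70, 0, 0) mm; axes as the panel's. Rib x 65 to 75, z 0 to 11, over the panel's width. It must drop behind the keeper: if the tongue is more than 1.5 to 3 mm short of the back wall while the panel is turned down, the rib lands on the keeper and the panel cannot lie flat.
- tongue (a point): Lower edge of the tongue's tip, middle: panel frame (91, 0, 11) mm; axes as the panel's. Tongue x 75 to 91, z 11 to 16. Way in: front raised 16 to 24 degrees, this edge 4 to 6 mm over the groove floor, move along the platform's +x until it meets the back wall; then turn the panel down about this edge, keeping a light push (about 4 N).
- handle (a point): Centre of the panel's grip bar: panel frame (0, 0, 58) mm; axes as the panel's. The black bar runs along the panel's y, 94 mm long, 14 mm thick along x, 22 mm high (z 47 to 69); two posts at y +/-41 mm carry it, open space below.
- front (a point): Middle of the lower front edge of the panel: panel frame (-75, 0, 0) mm; axes as the panel's.
- tin: Bystander: round white tin with a green lid, 56 mm wide, 28 mm high, standing on the platform's rear panel. Origin: centre of its underside.
- beaker: Bystander: empty beaker, 51 mm wide, 66 mm high, to the left of the platform. Origin: centre of its underside.
- bottle: Bystander: brown bottle with a blue cap, 62 mm wide, 125 mm high, to the left of the platform's rear. Origin: centre of its underside.

How it is judged (in metres and radians):
On the way:
1. the panel is at a slant, front edge raised, with its tongue at the groove (angle between panel's own z axis and vertical above 0.17 rad and z of front in the frame of deck above 0.03 m and x of tongue in the frame of deck above 0.073 m and z of tongue in the frame of deck below 0.027 m), for 0.1 s.
At the end, for the whole second after the job is handed in: The panel lies flat on the rubber strips (tilt under 0.022 rad, its origin 6.5 to 9.5 mm over the platform's), rib behind the keeper and tongue under the lip (origin -16.5 to +14 mm from the platform's along x), within 8 mm sideways and 0.05 rad of square, at rest and released (angle between panel's own z axis and vertical below 0.022 rad and z of panel in the frame of deck between 0.0065 and 0.0095 m and z of front in the frame of deck below 0.0105 m and x of panel in the frame of deck between -0.0165 and 0.014 m and y of panel in the frame of deck between -0.008 and 0.008 m and angle between the x axis of panel and the x axis of deck, either way round below 0.05 rad and linear speed of panel below 0.01 m/s); the robot touches nothing.
It fails at once if the panel is pressed, rammed or dropped against the platform with 25 N or more (contact force between panel and deck above 25 N).
It fails at once if the panel's front is dropped onto the platform instead of lowered (it swings down faster than 3 rad/s with the tongue at the groove) (angular speed of panel above 3 rad/s and x of tongue in the frame of deck above 0.06 m and z of tongue in the frame of deck below 0.035 m).
It fails at once if the tin, the beaker or the bottle is moved by more than 15 mm (distance of any of tin, beaker, bottle from where it was at the start of the episode above 0.015 m).
It also fails if it takes over 54 s, if anything falls off the work surface, if the arm or the gripper's body presses on something with over 40 N, if the wrist force passes 120 N, or if a joint passes its speed limit or range.

## Working session

There is one attempt and no reset: what is moved stays moved. The work goes in short steps, Python scripts to look and compute and a tool call to move; the robot and the scene stay as the last step left them, time stands still between calls to the robot, and variables do not carry over. Pictures are saved under pics/ and viewed, at most 10 in all, crops included, and the job is handed in when it is done.

Besides the shell and the picture viewer there is one more tool, called after "Request:" as name(argument=value, ...) on one line, values as JSON. send_rows: Moves the arm, as the interface text tells. Its arguments: {"type":"object","properties":{"targets":{"type":"array","items":{"type":"object","properties":{"slide":{"type":"array","items":{"type":"number"}},"rot":{"type":"array","items":{"type":"number"}},"gripper":{"type":"number"}}}},"newtons":{"type":"number"}},"required":["targets"]}

```bash
mkdir -p pics
python3 - <<'E'
from plant import manip
import cv2,numpy as np
for n in("side","top"):
    s=manip.snapshot(n);cv2.imwrite(f"pics/{n}0.png",s["pixels"]);np.savez(f"{n}0.npz",**s)
    print(n,s["mtx"].tolist(),np.round(s["pose"],3).tolist())
s=manip.read_state();print(s)
E
```

```text
side [[491.55848099366625, 0.0, 254.37698660273676], [0.0, 491.55848099366625, 200.06339606415258], [0.0, 0.0, 1.0]] [[-0.83, -0.215, 0.515, -256.141], [-0.558, 0.328, -0.762, 1242.027], [-0.005, -0.92, -0.392, 705.795], [0.0, 0.0, 0.0, 1.0]]
top [[486.5806532410012, 0.0, 260.2868133342548], [0.0, 486.5806532410012, 184.8828191256195], [0.0, 0.0, 1.0]] [[-0.014, -0.995, 0.097, 402.949], [-1.0, 0.014, -0.003, 27.445], [0.001, -0.097, -0.995, 1530.343], [0.0, 0.0, 0.0, 1.0]]
{'clock': 0.1, 'qpos': array([ 9.04942873e-01,  1.58984719e-01,  1.59810515e+00, -1.83871332e-05,
        1.38620059e+00, -2.10081324e-01]), 'joint_vel': array([-0.00060636, -0.00165421, -0.00230841,  0.00143184, -0.0014317 ,
        0.00036381]), 'joint_torque': array([ 3.26426780e-04, -3.96988571e+01, -3.32338572e+01, -1.64431140e-04,
        4.16099982e-03, -2.54239275e-06]), 'tool_pos': array([252.83770767, 515.96092605, 303.01656352]), 'ee_rot': array([-3.51837864e-04,  2.25917016e-01,  9.74146181e-01, -7.72615204e-04]), 'force': array([-0.22050584,  0.1954639 , -0.67366312]), 'moment': array([-0.0158672 , -0.00697599,  0.04286122]), 'gripper_force': 0.0, 'gripper_width': 85.4225259282317}
```

View pics/side0.png

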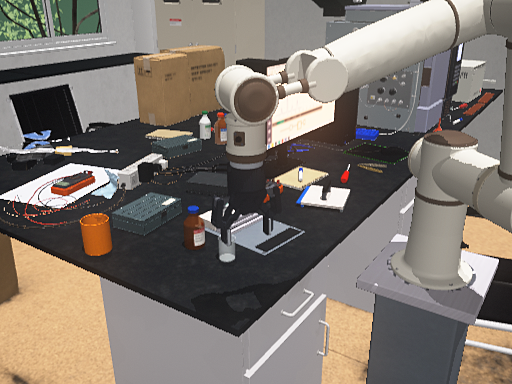

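View pics/top0.png

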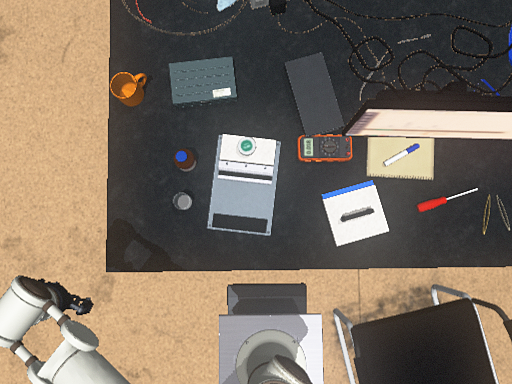

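```bash
cat > h.py <<'E'
import numpy as np,cv2
def ray(s,uv,z):
    uv=np.atleast_2d(uv).astype(float);K=s["mtx"];T=s["pose"]
    d=np.c_[uv,np.ones(len(uv))]@np.linalg.inv(K).T@T[:3,:3].T
    o=T[:3,3];return o+d*((z-o[2])/d[:,2:3])
def proj(s,P):
    T=s["pose"];c=(np.atleast_2d(P)-T[:3,3])@T[:3,:3];q=c@s["mtx"].T
    return q[:,:2]/q[:,2:]
E
python3 - <<'E'
from h import *
s=dict(np.load("top0.npz"));im=s["pixels"]
cv2.imwrite("pics/c0.png",cv2.resize(im[125:250,200:400],None,fx=4,fy=4,interpolation=cv2.INTER_NEAREST))
b,g,r=[im[...,i].astype(int) for i in range(3)]
def comp(m,x0,x1,y0,y1):
    mm=np.zeros(m.shape,np.uint8);mm[y0:y1,x0:x1]=m[y0:y1,x0:x1]
    n,l,st,ce=cv2.connectedComponentsWithStats(mm);i=1+np.argmax(st[1:,4])
    c=np.argwhere(l==i)[:,::-1].astype(np.float32);return cv2.minAreaRect(c),st[i,4],c.mean(0)
def show(n,m,box,z):
    rc,a,ce=comp(m,*box);bp=cv2.boxPoints(rc);w=ray(s,bp,z)
    print(n,a,np.round(bp,1).tolist());print(' ',np.round(w[:,:2],1).tolist(),'ctr',np.round(w[:,:2].mean(0),1),'cent',np.round(ray(s,ce,z)[0,:2],1),'sides',np.round(np.linalg.norm(np.diff(w,axis=0),axis=1)[:2],1))
show('blue',(b>r+60)&(b>g+25),(310,390,170,210),16)
white=(r>170)&(abs(b-r)<40)
show('white panel',(np.minimum(r,g)>140),(315,392,178,250),22)
show('panel+tongue',((np.minimum(r,g)>140)|(b>r+60)),(315,392,175,250),22)
show('handle',(np.maximum(r,b)<90),(335,380,200,225),69)
show('deck',(g>80),(203,285,128,238),4)
show('rearwhite',(np.minimum(r,g)>200),(203,285,128,175),33)
show('strip',(np.maximum(r,b)<75),(209,275,208,234),8.5)
E
```

```text
blue 280 [[320.8999938964844, 194.0], [372.0, 179.39999389648438], [373.3999938964844, 184.5], [322.29998779296875, 199.10000610351562]]
  [[518.4, -165.6], [561.9, -326.9], [546.1, -330.8], [502.6, -169.7]] ctr [ 532.3 -248.3] cent [ 532.4 -248.1] sides [167.1  16.3]
white panel 2535 [[322.1000061035156, 199.10000610351562], [375.20001220703125, 183.60000610351562], [389.0, 231.0], [335.8999938964844, 246.39999389648438]]
  [[502.0, -168.3], [548.0, -335.1], [400.7, -372.3], [355.6, -206.9]] ctr [ 451.6 -270.7] cent [ 450.8 -270.1] sides [173.  151.9]
panel+tongue 2812 [[320.70001220703125, 194.10000610351562], [373.79998779296875, 178.60000610351562], [389.0, 231.0], [335.8999938964844, 246.39999389648438]]
  [[517.8, -164.2], [563.8, -331.2], [400.7, -372.3], [355.6, -206.9]] ctr [ 459.5 -268.6] cent [ 458.8 -267.8] sides [173.2 168.3]
handle 121 [[340.6000061035156, 216.39999389648438], [372.0, 207.60000610351562], [373.29998779296875, 212.10000610351562], [341.79998779296875, 220.89999389648438]]
  [[446.2, -216.1], [471.3, -311.6], [457.8, -314.9], [432.8, -219.5]] ctr [ 452.  
[... 193 characters left out ...]
8]]
  [[416.5, 194.1], [720.4, 158.3], [694.1, -44.6], [391.1, -5.0]] ctr [555.5  75.7] cent [568.8  73.3] sides [305.9 204.6]
rearwhite 1198 [[219.39999389648438, 158.39999389648438], [222.3000030517578, 133.39999389648438], [276.0, 139.6999969482422], [273.1000061035156, 164.6999969482422]]
  [[632.7, 149.1], [711.4, 139.4], [689.0, -28.1], [610.5, -17.6]] ctr [660.9  60.7] cent [659.5  60.3] sides [ 79.4 168.9]
strip 706 [[211.60000610351562, 226.39999389648438], [213.10000610351562, 213.1999969482422], [266.3999938964844, 219.3000030517578], [264.8999938964844, 232.5]]
  [[422.7, 176.6], [463.7, 171.7], [442.3, 5.4], [401.4, 10.8]] ctr [432.6  91.1] cent [432.7  91.1] sides [ 41.3 167.6]
```

View pics/c0.png

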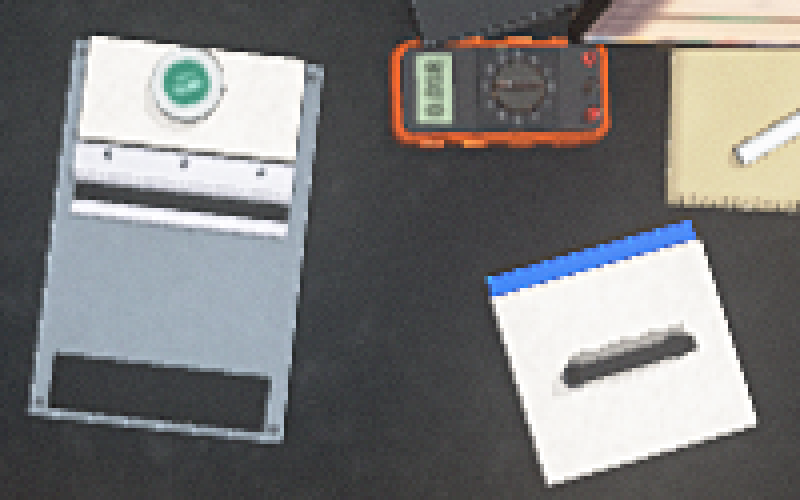

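Request:
send_rows(targets=[{"slide":[0,0,0],"rot":[0,0,0.122],"gripper":1},{"slide":[0,0,0],"rot":[0,0,0.122],"gripper":1},{"slide":[0,0,0],"rot":[0,0,0.122],"gripper":1},{"slide":[0,0,0],"rot":[0,0,0.122],"gripper":1},{"slide":[0,0,0],"rot":[0,0,0.122],"gripper":1},{"slide":[0,0,0],"rot":[0,0,0.122],"gripper":1},{"slide":[0,0,0],"rot":[0,0,0.123],"gripper":1}])

```text
clock: 0.68
tool_pos: [252.9, 516.1, 303.3]
ee_rot: [-0.0, 0.612, 0.791, -0.001]
force: [-0.8, -0.7, 0.6]
gripper_width: 85.5
gripper_force: 0.0
```

Request:
send_rows(targets=[{"slide":[-2,0,0],"rot":[0,0,0],"gripper":1},{"slide":[-4,0,0],"rot":[0,0,0],"gripper":1},{"slide":[-4,0,0],"rot":[0,0,0],"gripper":1},{"slide":[-4,0,0],"rot":[0,0,0],"gripper":1},{"slide":[-4,0,0],"rot":[0,0,0],"gripper":1},{"slide":[-4,0,0],"rot":[0,0,0],"gripper":1},{"slide":[-4,0,0],"rot":[0,0,0],"gripper":1},{"slide":[-4,0,0],"rot":[0,0,0],"gripper":1}])

```text
clock: 1.35
tool_pos: [329.9, 224.6, 303.5]
ee_rot: [-0.0, 0.609, 0.793, -0.0]
force: [0.6, -0.2, 0.4]
gripper_width: 85.2
gripper_force: 0.0
```

Request:
send_rows(targets=[{"slide":[-4,0,0],"rot":[0,0,0],"gripper":1},{"slide":[-4,0,0],"rot":[0,0,0],"gripper":1},{"slide":[-4,0,0],"rot":[0,0,0],"gripper":1},{"slide":[-4,0,0],"rot":[0,0,0],"gripper":1},{"slide":[-4,0,0],"rot":[0,0,0],"gripper":1},{"slide":[-4,0,0],"rot":[0,0,0],"gripper":1},{"slide":[-4,0,0],"rot":[0,0,0],"gripper":1},{"slide":[-4,0,0],"rot":[0,0,0],"gripper":1}])

```text
clock: 2.02
tool_pos: [412.3, -84.9, 303.7]
ee_rot: [-0.0, 0.61, 0.793, 0.0]
force: [0.5, 0.4, 0.3]
gripper_width: 85.7
gripper_force: 0.0
```

```bash
cat >> h.py <<'E'
from scipy.spatial.transform import Rotation as R
def Rq(q): return R.from_quat(np.roll(q,-1))
def plan(st,pos,rot):
    r=Rq(st["ee_rot"]);print("slide cm",np.round(r.inv().apply(np.array(pos)-st["tool_pos"])/10,2),"rot",np.round((r.inv()*rot).as_rotvec(),3))
def toolR(yaw,tilt=0): # tool y along panel x; tilt raises front
    return R.from_euler('z',yaw)*R.from_euler('y',tilt)*R.from_matrix(np.array([[0,1,0],[1,0,0],[0,0,-1.]]).T)
YD=-0.129; D0=np.array([504.7,81.7,0])
def deck(P): return R.from_euler('z',YD).inv().apply(np.array(P)-D0)
def world(P): return R.from_euler('z',YD).apply(np.array(P,float))+D0
E
python3 - <<'E'
from h import *
from plant import manip
st=manip.read_state();print(st["tool_pos"],st["clock"],st["force"])
plan(st,[451.7,-269,58+54],toolR(.26))
s=dict(np.load("top0.npz"));g=cv2.cvtColor(s["pixels"],cv2.COLOR_BGR2GRAY).astype(np.float32)
for z in (14,33):
  print(z)
  xs=np.arange(40,124,2.)
  v=np.zeros(len(xs))
  for y in np.arange(-70,71,5):
    p=proj(s,world(np.c_[xs,0*xs+y,0*xs+z])).astype(np.float32)
    v+=cv2.remap(g,p[None,:,0],p[None,:,1],cv2.INTER_LINEAR)[0]/29
  print([(int(a),int(b)) for a,b in zip(xs,v)])
E
```

```text
[412.30072319 -84.93610146 303.68043612] 2.0167 [0.48780725 0.44178415 0.27235496]
slide cm [-18.8   -0.91  19.17] rot [ 0.    -0.    -0.001]
14
[(40, 169), (42, 169), (44, 169), (46, 169), (48, 169), (50, 169), (52, 168), (54, 163), (56, 154), (58, 164), (60, 198), (62, 233), (64, 250), (66, 250), (68, 239), (70, 192), (72, 106), (74, 65), (76, 68), (78, 72), (80, 71), (82, 74), (84, 104), (86, 155), (88, 202), (90, 224), (92, 227), (94, 231), (96, 239), (98, 243), (100, 242), (102, 241), (104, 238), (106, 231), (108, 229), (110, 233), (112, 236), (114, 220), (116, 163), (118, 128), (120, 176), (122, 227)]
33
[(40, 169), (42, 169), (44, 169), (46, 169), (48, 169), (50, 169), (52, 164), (54, 155), (56, 162), (58, 196), (60, 232), (62, 250), (64, 250), (66, 238), (68, 190), (70, 103), (72, 65), (74, 69), (76, 72), (78, 70), (80, 76), (82, 110), (84, 163), (86, 207), (88, 225), (90, 228), (92, 232), (94, 240), (96, 243), (98, 242), (100, 240), (102, 236), (104, 229), (106, 230), (108, 236), (110, 235), (112, 207), (114, 143), (116, 138), (118, 196), (120, 239), (122, 251)]
```

Request:
send_rows(targets=[{"slide":[-3.8,-0.2,0.8],"rot":[0,0,0],"gripper":1},{"slide":[-4,-0.2,1],"rot":[0,0,0],"gripper":1},{"slide":[-4,-0.2,1],"rot":[0,0,0],"gripper":1},{"slide":[-4,-0.2,1],"rot":[0,0,0],"gripper":1},{"slide":[-2.8,-0.1,2.5],"rot":[0,0,0],"gripper":1},{"slide":[0,0,3.5],"rot":[0,0,0],"gripper":1},{"slide":[0,0,2],"rot":[0,0,0],"gripper":1},{"slide":[0,0,0],"rot":[0,0,0],"gripper":1}])

```text
clock: 2.68
tool_pos: [448.8, -263.0, 180.2]
ee_rot: [-0.006, 0.61, 0.792, 0.001]
force: [-0.4, 0.2, -1.1]
gripper_width: 85.2
gripper_force: 0.0
```

Run:
```python
from h import *
from plant import manip
st=manip.read_state();print(st["tool_pos"],st["clock"])
plan(st,[451.7,-269,58+54],toolR(.26))
o=[]
for n in("top","side"):
    s=manip.snapshot(n);np.savez(f"{n}1.npz",**s);im=s["pixels"]
    c=proj(s,[451,-269,70])[0].astype(int) if n=="top" else proj(s,world([20,0,20]))[0].astype(int)
    w,h=(50,37) if n=="top" else (65,50)
    o.append(cv2.resize(im[c[1]-h:c[1]+h,c[0]-w:c[0]+w],(400,300),interpolation=cv2.INTER_NEAREST));print(c)
cv2.imwrite("pics/c1.png",np.hstack(o))
```

```text
[ 448.81276181 -263.04788329  180.17046284] 2.6833
slide cm [-0.72  0.17  6.81] rot [-0.006 -0.01  -0.001]
[358 214]
[255 225]
```

View pics/c1.png

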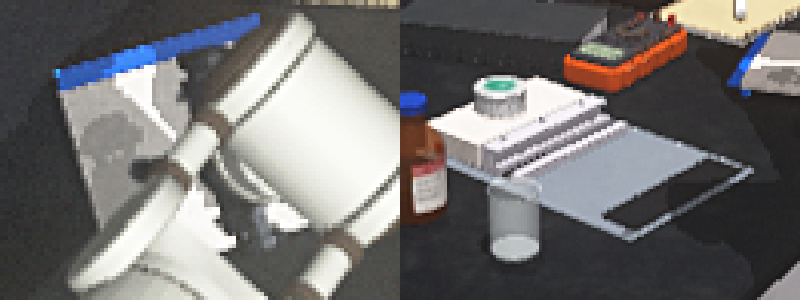

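Request:
send_rows(targets=[{"slide":[-0.2,0.1,1],"rot":[0,0,0],"gripper":1},{"slide":[-0.2,0,2],"rot":[0,0,0],"gripper":1},{"slide":[0,0,2],"rot":[0,0,0],"gripper":1},{"slide":[0,0,1.2],"rot":[0,0,0],"gripper":1},{"slide":[0,0,0.4],"rot":[0,0,0],"gripper":1},{"slide":[0,0,0],"rot":[0,0,0],"gripper":1},{"slide":[0,0,0],"rot":[0,0,0],"gripper":1}])

```text
clock: 3.37
tool_pos: [454.3, -269.0, 121.0]
ee_rot: [0.001, 0.609, 0.793, -0.0]
force: [0.5, 0.2, 0.1]
gripper_width: 85.5
gripper_force: 0.0
```

Run:
```python
from h import *
from plant import manip
st=manip.read_state();print(st["tool_pos"],st["clock"],st["force"])
plan(st,[451.7,-269,58+54],toolR(.26))
```

```text
[ 454.25352886 -268.98725559  120.98899686] 3.3667 [0.5100756  0.1575424  0.14314851]
slide cm [ 0.07 -0.25  0.9 ] rot [0.001 0.002 0.   ]
```

Request:
send_rows(targets=[{"slide":[0,-0.2,0.5],"rot":[0,0,0],"gripper":1},{"slide":[0,0,0.4],"rot":[0,0,0],"gripper":0.6},{"slide":[0,0,0],"rot":[0,0,0],"gripper":0.4},{"slide":[0,0,0],"rot":[0,0,0],"gripper":0.25},{"slide":[0,0,0],"rot":[0,0,0],"gripper":0.15},{"slide":[0,0,0],"rot":[0,0,0],"gripper":0},{"slide":[0,0,0],"rot":[0,0,0],"gripper":0},{"slide":[0,0,0],"rot":[0,0,0],"gripper":0}], newtons=80)

```text
clock: 4.03
tool_pos: [451.9, -269.3, 111.3]
ee_rot: [0.0, 0.609, 0.793, -0.0]
force: [0.7, -0.3, 1.0]
gripper_width: 12.7
gripper_force: 79.0
```

Request:
send_rows(targets=[{"slide":[0,0,0],"rot":[0,0,0],"gripper":0},{"slide":[0,0,0],"rot":[0,0,0],"gripper":0},{"slide":[0,0,0],"rot":[0,0,0],"gripper":0}])

```text
clock: 4.28
tool_pos: [452.0, -269.3, 111.3]
ee_rot: [0.0, 0.609, 0.793, -0.0]
force: [-0.3, -0.8, 2.8]
gripper_width: 12.9
gripper_force: 79.0
```

Request:
send_rows(targets=[{"slide":[0,0,-0.5],"rot":[0,0,0],"gripper":0},{"slide":[0,0,-1.5],"rot":[0,0,0],"gripper":0},{"slide":[0,0,-2.5],"rot":[0,0,0],"gripper":0},{"slide":[0,0,-2.5],"rot":[0,0,0.065],"gripper":0},{"slide":[0,0,-2],"rot":[0,0,0.065],"gripper":0},{"slide":[0,0,-1],"rot":[0,0,0.065],"gripper":0},{"slide":[0,0,0],"rot":[0,0,0.065],"gripper":0},{"slide":[0,0,0],"rot":[0,0,0.065],"gripper":0}])

```text
clock: 4.95
tool_pos: [451.5, -268.9, 211.3]
ee_rot: [0.0, 0.731, 0.683, -0.0]
force: [0.4, -0.2, -2.7]
gripper_width: 12.9
gripper_force: 78.4
```

Request:
send_rows(targets=[{"slide":[0,0,0],"rot":[0,0,0.064],"gripper":0},{"slide":[0,0,0],"rot":[0,0,0],"gripper":0},{"slide":[0,0,0],"rot":[0,0,0],"gripper":0}])

```text
clock: 5.2
tool_pos: [451.2, -268.6, 210.2]
ee_rot: [-0.001, 0.751, 0.661, -0.0]
force: [0.7, 0.3, -3.3]
gripper_width: 12.5
gripper_force: 78.3
```

```bash
cat >> h.py <<'E'
G=np.array([0,0.5,111.3]) # TCP in panel frame
def tcp_for(tip,t,yaw=YD): # deck position of tongue tip, tilt
    Rp=R.from_euler('z',yaw)*R.from_euler('y',t)
    return world(tip)+Rp.apply(G-np.array([91,0,11]))
def panel(st): # deck coords of tip,front,origin, tilt and yaw
    Rp=Rq(st["ee_rot"])*toolR(0).inv();f=lambda p:np.round(deck(st["tool_pos"]+Rp.apply(np.array(p)-G)),1)
    e=Rp.as_euler('ZYX');print("tip",f([91,0,11]),"front",f([-75,0,0]),"org",f([0,0,0]),"yaw-deck,tilt,roll",np.round([e[0]-YD,e[1],e[2]],4),"F",np.round(st["force"],1),"t",st["clock"])
E
python3 - <<'E'
from h import *
from plant import manip
st=manip.read_state();panel(st);print(st["tool_pos"],st["moment"])
plan(st,tcp_for([40,0,80],0),toolR(YD))
E
```

```text
tip [  82.9 -354.5  109.8] front [ -83.1 -354.8   99. ] org [  -8.1 -354.7   98.9] yaw-deck,tilt,roll [0.0018 0.0015 0.001 ] F [ 0.7  0.3 -3.3] t 5.2
[ 451.19893219 -268.63485809  210.20556248] [0.02391742 0.0171265  0.03027742]
slide cm [35.49 -4.23  3.03] rot [-0.001 -0.001  0.002]
```

Request:
send_rows(targets=[{"slide":[2,-0.4,0],"rot":[0,0,0],"gripper":0},{"slide":[3.5,-0.4,0],"rot":[0,0,0],"gripper":0},{"slide":[4,-0.4,0],"rot":[0,0,0],"gripper":0},{"slide":[4,-0.4,0],"rot":[0,0,0],"gripper":0},{"slide":[4,-0.4,0],"rot":[0,0,0],"gripper":0},{"slide":[4,-0.4,0],"rot":[0,0,0],"gripper":0},{"slide":[4,-0.4,0],"rot":[0,0,0],"gripper":0},{"slide":[4,-0.4,0],"rot":[0,0,0],"gripper":0}])

```text
clock: 5.87
tool_pos: [457.2, 29.5, 210.8]
ee_rot: [-0.0, 0.751, 0.661, -0.0]
force: [0.4, 0.6, -3.3]
gripper_width: 13.0
gripper_force: 78.3
```

Request:
send_rows(targets=[{"slide":[3.5,-0.5,0],"rot":[0,0,0],"gripper":0},{"slide":[2,-0.5,0],"rot":[0,0,0],"gripper":0},{"slide":[0.5,0,0],"rot":[0,0,0],"gripper":0},{"slide":[0,0,0],"rot":[0.08,0,0],"gripper":0},{"slide":[0,0,0],"rot":[0.09,0,0],"gripper":0},{"slide":[0,0,0],"rot":[0.09,0,0],"gripper":0},{"slide":[0,0,0],"rot":[0.07,0,0],"gripper":0},{"slide":[0,0,0],"rot":[0,0,0],"gripper":0}])

```text
clock: 6.53
tool_pos: [456.7, 87.3, 210.1]
ee_rot: [-0.124, 0.741, 0.651, -0.109]
force: [0.1, 0.1, -2.9]
gripper_width: 12.9
gripper_force: 78.7
```

Request:
send_rows(targets=[{"slide":[0,0,0],"rot":[0,0,0],"gripper":0},{"slide":[0,0,0],"rot":[0,0,0],"gripper":0}])

```text
clock: 6.7
tool_pos: [455.6, 88.0, 210.7]
ee_rot: [-0.123, 0.741, 0.651, -0.108]
force: [-0.2, 0.6, -3.8]
gripper_width: 12.9
gripper_force: 78.7
```

Run:
```python
from h import *
from plant import manip
st=manip.read_state();panel(st);print(st["moment"])
plan(st,tcp_for([60,0,50],.332),toolR(YD,.332))
o=[]
for n,w,h in(("top",67,50),("side",67,50)):
    s=manip.snapshot(n);np.savez(f"{n}2.npz",**s);im=s["pixels"]
    c=proj(s,world([30,0,50]))[0].astype(int)
    o.append(cv2.resize(im[c[1]-h:c[1]+h,c[0]-w:c[0]+w],(400,300),interpolation=cv2.INTER_NEAREST));print(c)
cv2.imwrite("pics/c2.png",np.hstack(o))
```

```text
tip [ 4.3 -0.5 86.4] front [-156.4   -0.5  129.6] org [-85.4  -0.5 105.4] yaw-deck,tilt,roll [1.000e-04 3.285e-01 1.000e-04] F [-0.2  0.6 -3.8] t 6.7
[-0.03717983 -0.29862609  0.00997432]
slide cm [0.05 6.48 1.62] rot [ 0.004 -0.     0.   ]
[242 189]
[253 216]
```

View pics/c2.png

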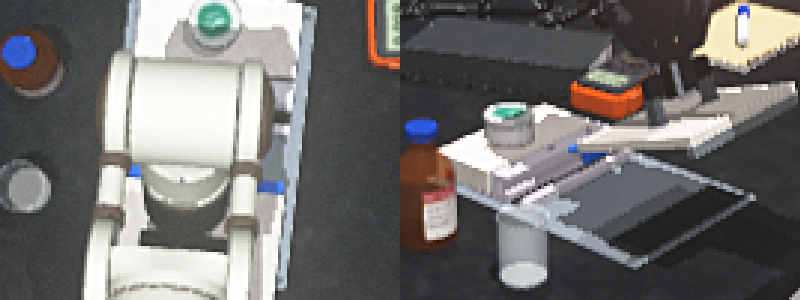

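Run:
```python
from h import *
s=dict(np.load("top2.npz"));im=s["pixels"].astype(int)
b,g,r=[im[...,i] for i in range(3)]
m=(b>r+50)&(b>g+25);m[:160]=0;m[220:]=0;m[:,:205]=0;m[:,285:]=0
p=np.argwhere(m)[:,::-1];print(len(p))
for q in (p[p[:,0]<245],p[p[:,0]>=245]):
    print(q.min(0),q.max(0),np.round(deck(ray(s,q.mean(0),90)[0]),1))
    for e in(q[:,0].min()-.5,q[:,0].max()+.5): print(np.round(deck(ray(s,[e,q[:,1].mean()],91)[0]),1))
a=proj(s,world([[5,85,91],[5,-85,91]]));print(a)
```

```text
54
[218 194] [221 198] [-0.6 63.2 90. ]
[-1.3 69.3 91. ]
[ 0.  57.5 91. ]
[261 199] [269 203] [ -0.4 -74.1  90. ]
[ -2.1 -59.1  91. ]
[  0.9 -85.6  91. ]
[[212.50966103 192.92765369]
 [269.44579874 199.4702988 ]]
```

Request:
send_rows(targets=[{"slide":[0.05,0.6,0.2],"rot":[0.004,0,0],"gripper":0},{"slide":[0,1.3,0.5],"rot":[0,0,0],"gripper":0},{"slide":[0,1.7,0.6],"rot":[0,0,0],"gripper":0},{"slide":[0,1.7,0.6],"rot":[0,0,0],"gripper":0},{"slide":[0,1.7,0.6],"rot":[0,0,0],"gripper":0},{"slide":[0,1.1,0.5],"rot":[0,0,0],"gripper":0},{"slide":[0,0.5,0.2],"rot":[0,0,0],"gripper":0},{"slide":[0,0,0],"rot":[0,0,0],"gripper":0}])

```text
clock: 7.47
tool_pos: [526.0, 79.7, 151.6]
ee_rot: [-0.125, 0.741, 0.651, -0.11]
force: [0.0, -0.2, -2.2]
gripper_width: 12.8
gripper_force: 78.7
```

Request:
send_rows(targets=[{"slide":[0,0,0],"rot":[0,0,0],"gripper":0},{"slide":[0,0,0],"rot":[0,0,0],"gripper":0}])

```text
clock: 7.63
tool_pos: [525.8, 79.9, 153.1]
ee_rot: [-0.125, 0.741, 0.651, -0.11]
force: [0.2, -0.2, -3.0]
gripper_width: 12.7
gripper_force: 78.7
```

Run:
```python
from h import *
from plant import manip
st=manip.read_state();panel(st);print(st["moment"])
plan(st,tcp_for([78,0,20],.332),toolR(YD,.332))
s=manip.snapshot("side");im=s["pixels"];np.savez("side3.npz",**s)
c=proj(s,world([70,30,40]))[0].astype(int);w,h=67,50
cv2.imwrite("pics/c3.png",cv2.resize(im[c[1]-h:c[1]+h,c[0]-w:c[0]+w],None,fx=6,fy=6,interpolation=cv2.INTER_CUBIC))
```

```text
tip [74.3  0.5 28.5] front [-86.2   0.4  72.4] org [-15.3   0.4  47.9] yaw-deck,tilt,roll [3.000e-04 3.335e-01 1.000e-04] F [ 0.2 -0.2 -3. ] t 7.6333
[-0.08372994 -0.38605274 -0.0218192 ]
slide cm [-0.04  0.61  0.69] rot [-0.001  0.     0.   ]
```

View pics/c3.png

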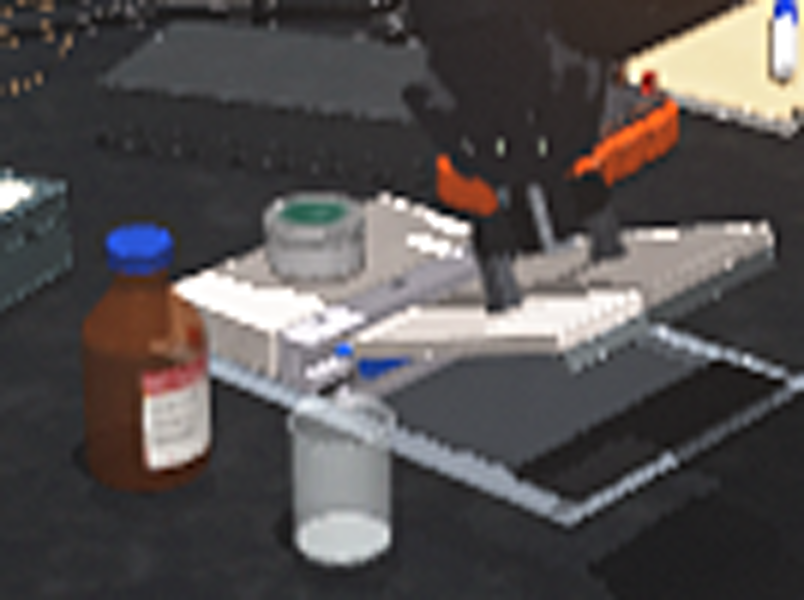

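Request:
send_rows(targets=[{"slide":[-0.04,0.1,0.1],"rot":[0,0,0],"gripper":0},{"slide":[0,0.2,0.2],"rot":[0,0,0],"gripper":0},{"slide":[0,0.2,0.2],"rot":[0,0,0],"gripper":0},{"slide":[0,0.1,0.15],"rot":[0,0,0],"gripper":0},{"slide":[0,0,0],"rot":[0,0,0],"gripper":0},{"slide":[0,0,0],"rot":[0,0,0],"gripper":0},{"slide":[0,0,0],"rot":[0,0,0],"gripper":0}])

```text
clock: 8.27
tool_pos: [529.4, 78.9, 144.3]
ee_rot: [-0.125, 0.741, 0.651, -0.11]
force: [-0.7, -0.1, -3.6]
gripper_width: 12.7
gripper_force: 78.7
```

```bash
cat > p.py <<'E'
import sys
from h import *
from plant import manip
st=manip.read_state();panel(st);print(np.round(st["moment"],2),"deckF",np.round(R.from_euler('z',YD).inv().apply(st["force"]),1))
a=[float(x) for x in sys.argv[1:]]
plan(st,tcp_for([a[0],0,a[1]],a[2]),toolR(YD,a[2]))
E
python3 p.py 90 20 .332
```

```text
tip [77.9 -0.1 19.7] front [-82.5  -0.1  63.8] org [-11.7  -0.1  39.2] yaw-deck,tilt,roll [-1.000e-04  3.342e-01 -0.000e+00] F [-0.7 -0.1 -3.6] t 8.2667
[-0.01 -0.39  0.03] deckF [-0.6 -0.2 -3.6]
slide cm [ 0.01  1.11 -0.4 ] rot [-0.002  0.    -0.   ]
```

Request:
send_rows(targets=[{"slide":[0,0.12,-0.06],"rot":[0,0,0],"gripper":0},{"slide":[0,0.12,-0.05],"rot":[0,0,0],"gripper":0},{"slide":[0,0.12,-0.04],"rot":[0,0,0],"gripper":0},{"slide":[0,0.12,-0.04],"rot":[0,0,0],"gripper":0},{"slide":[0,0.12,-0.04],"rot":[0,0,0],"gripper":0},{"slide":[0,0.12,-0.04],"rot":[0,0,0],"gripper":0},{"slide":[0,0.12,-0.04],"rot":[0,0,0],"gripper":0},{"slide":[0,0.12,-0.04],"rot":[0,0,0],"gripper":0}])

```text
clock: 8.93
tool_pos: [539.7, 77.6, 144.5]
ee_rot: [-0.125, 0.741, 0.651, -0.11]
force: [-1.0, 0.8, -3.6]
gripper_width: 12.7
gripper_force: 78.7
```

```bash
python3 p.py 95 20 .332
```

```text
tip [88.3 -0.1 19.9] front [-72.1  -0.1  64. ] org [-1.3 -0.1 39.4] yaw-deck,tilt,roll [ 1.00e-04  3.34e-01 -0.00e+00] F [-1.   0.8 -3.6] t 8.9333
[-0.03 -0.24 -0.02] deckF [-1.   0.6 -3.6]
slide cm [ 0.01  0.61 -0.21] rot [-0.002  0.     0.   ]
```

Request:
send_rows(targets=[{"slide":[0,0.08,-0.03],"rot":[0,0,0],"gripper":0},{"slide":[0,0.08,-0.03],"rot":[0,0,0],"gripper":0},{"slide":[0,0.08,-0.03],"rot":[0,0,0],"gripper":0},{"slide":[0,0.08,-0.03],"rot":[0,0,0],"gripper":0},{"slide":[0,0.08,-0.03],"rot":[0,0,0],"gripper":0},{"slide":[0,0.08,-0.03],"rot":[0,0,0],"gripper":0}])

```text
clock: 9.43
tool_pos: [544.7, 76.9, 144.7]
ee_rot: [-0.125, 0.741, 0.651, -0.11]
force: [-0.3, 0.8, -2.8]
gripper_width: 12.6
gripper_force: 78.7
```

```bash
python3 p.py 97 20 .332
```

```text
tip [93.4 -0.1 20.1] front [-67.1  -0.1  64.1] org [ 3.8 -0.1 39.5] yaw-deck,tilt,roll [0.    0.334 0.   ] F [-0.3  0.8 -2.8] t 9.4333
[ 0.   -0.34 -0.02] deckF [-0.4  0.7 -2.8]
slide cm [ 0.01  0.33 -0.09] rot [-0.002 -0.     0.   ]
```

Request:
send_rows(targets=[{"slide":[0,0.06,-0.02],"rot":[0,0,0],"gripper":0},{"slide":[0,0.06,-0.02],"rot":[0,0,0],"gripper":0},{"slide":[0,0.06,-0.02],"rot":[0,0,0],"gripper":0},{"slide":[0,0.06,-0.02],"rot":[0,0,0],"gripper":0}])

```text
clock: 9.77
tool_pos: [547.2, 76.6, 144.6]
ee_rot: [-0.125, 0.741, 0.651, -0.11]
force: [-0.2, 0.5, -4.0]
gripper_width: 13.0
gripper_force: 78.7
```

Request:
send_rows(targets=[{"slide":[0,0.06,-0.02],"rot":[0,0,0],"gripper":0},{"slide":[0,0.06,-0.02],"rot":[0,0,0],"gripper":0}])

```text
clock: 9.93
tool_pos: [548.4, 76.4, 144.6]
ee_rot: [-0.125, 0.741, 0.651, -0.11]
force: [0.5, -0.1, -3.3]
gripper_width: 12.9
gripper_force: 78.7
```

```bash
python3 p.py 99 20 .332
```

```text
tip [97.1 -0.1 20. ] front [-63.3  -0.1  64.1] org [ 7.6 -0.1 39.5] yaw-deck,tilt,roll [ 0.     0.334 -0.   ] F [ 0.5 -0.1 -3.3] t 9.9333
[-0.01 -0.34 -0.02] deckF [ 0.5 -0.  -3.3]
slide cm [ 0.01  0.16 -0.04] rot [-0.002  0.     0.   ]
```

Request:
send_rows(targets=[{"slide":[0,0.06,-0.02],"rot":[0,0,0],"gripper":0},{"slide":[0,0.06,-0.02],"rot":[0,0,0],"gripper":0}])

```text
clock: 10.1
tool_pos: [549.7, 76.3, 144.6]
ee_rot: [-0.125, 0.741, 0.651, -0.11]
force: [-0.6, 0.3, -3.2]
gripper_width: 12.7
gripper_force: 78.7
```

Request:
send_rows(targets=[{"slide":[0,0.06,-0.02],"rot":[0,0,0],"gripper":0},{"slide":[0,0.06,-0.02],"rot":[0,0,0],"gripper":0}])

```text
clock: 10.27
tool_pos: [550.1, 76.3, 144.5]
ee_rot: [-0.126, 0.741, 0.651, -0.111]
force: [-3.9, 1.3, -0.7]
gripper_width: 12.8
gripper_force: 78.8
```

```bash
python3 p.py 100 20 .332
```

```text
tip [98.5 -0.  19.8] front [-61.8  -0.   64.2] org [ 9.  -0.  39.5] yaw-deck,tilt,roll [ 1.000e-04  3.368e-01 -0.000e+00] F [-3.9  1.3 -0.7] t 10.2667
[ 0.07  0.6  -0.01] deckF [-4.1  0.8 -0.7]
slide cm [ 0.    0.09 -0.03] rot [-0.005  0.     0.   ]
```

Request:
send_rows(targets=[{"slide":[0,-0.28,0.28],"rot":[-0.03,0,0],"gripper":0},{"slide":[0,-0.28,0.28],"rot":[-0.03,0,0],"gripper":0},{"slide":[0,-0.28,0.28],"rot":[-0.03,0,0],"gripper":0}])

```text
clock: 10.52
tool_pos: [539.5, 77.6, 138.7]
ee_rot: [-0.092, 0.746, 0.655, -0.081]
force: [-3.9, 1.4, -2.6]
gripper_width: 12.9
gripper_force: 78.9
```

Request:
send_rows(targets=[{"slide":[0,0,0],"rot":[0,0,0],"gripper":0}])

```text
clock: 10.6
tool_pos: [539.1, 77.8, 138.6]
ee_rot: [-0.092, 0.745, 0.655, -0.081]
force: [-0.9, -0.0, -3.3]
gripper_width: 12.7
gripper_force: 78.9
```

```bash
python3 p.py 100 19.5 .25
```

```text
tip [98.6  0.1 19.2] front [-65.1   0.   48.8] org [ 7.7  0.1 30.6] yaw-deck,tilt,roll [ 0.0004  0.245  -0.    ] F [-0.9 -0.  -3.3] t 10.6
[-0.01 -0.21  0.02] deckF [-0.9 -0.1 -3.3]
slide cm [-0.01  0.18 -0.11] rot [0.005 0.    0.   ]
```

Request:
send_rows(targets=[{"slide":[0,0.08,-0.03],"rot":[0,0,0],"gripper":0},{"slide":[0,0.07,-0.03],"rot":[0,0,0],"gripper":0},{"slide":[0,0.05,-0.01],"rot":[0,0,0],"gripper":0}])

```text
clock: 10.85
tool_pos: [540.5, 77.7, 139.2]
ee_rot: [-0.095, 0.745, 0.655, -0.083]
force: [-11.2, 2.2, 2.4]
gripper_width: 12.7
gripper_force: 79.5
```

```bash
python3 p.py 100 19.5 .245
```

```text
tip [99.1  0.2 19.3] front [-64.4   0.1  50.2] org [ 8.2  0.1 31.4] yaw-deck,tilt,roll [2.000e-04 2.526e-01 1.000e-04] F [-11.2   2.2   2.4] t 10.85
[ 0.23  1.76 -0.04] deckF [-11.4   0.8   2.4]
slide cm [-0.01  0.01  0.03] rot [-0.008 -0.     0.   ]
```

Request:
send_rows(targets=[{"slide":[0,-0.06,0.02],"rot":[0,0,0],"gripper":0},{"slide":[0,-0.275,0.27],"rot":[-0.03,0,0],"gripper":0},{"slide":[0,-0.275,0.27],"rot":[-0.03,0,0],"gripper":0}])

```text
clock: 11.1
tool_pos: [533.5, 78.6, 134.7]
ee_rot: [-0.072, 0.748, 0.657, -0.063]
force: [-9.6, 1.9, 2.3]
gripper_width: 13.0
gripper_force: 79.6
```

Request:
send_rows(targets=[{"slide":[0,0,0],"rot":[0,0,0],"gripper":0}])

```text
clock: 11.18
tool_pos: [533.3, 78.7, 134.5]
ee_rot: [-0.071, 0.748, 0.657, -0.062]
force: [-6.0, 1.9, -0.7]
gripper_width: 12.8
gripper_force: 79.2
```

```bash
python3 p.py 100 19.5 .18
```

```text
tip [99.3  0.2 18.8] front [-65.8   0.2  39.3] org [ 7.8  0.2 25.2] yaw-deck,tilt,roll [3.000e-04 1.892e-01 1.000e-04] F [-6.   1.9 -0.7] t 11.1833
[ 0.28  0.98 -0.03] deckF [-6.2  1.1 -0.7]
slide cm [-0.02 -0.03  0.01] rot [-0.009 -0.     0.   ]
```

Request:
send_rows(targets=[{"slide":[0,-0.285,0.265],"rot":[-0.03,0,0],"gripper":0},{"slide":[0,-0.285,0.265],"rot":[-0.03,0,0],"gripper":0},{"slide":[0,0,0],"rot":[0,0,0],"gripper":0}])

```text
clock: 11.43
tool_pos: [526.9, 79.6, 130.0]
ee_rot: [-0.048, 0.75, 0.659, -0.042]
force: [-5.0, 0.9, -1.9]
gripper_width: 12.8
gripper_force: 79.3
```

```bash
python3 p.py 100 19.3 .12
```

```text
tip [99.6  0.3 18.8] front [-66.4   0.3  29.2] org [ 8.   0.3 19.6] yaw-deck,tilt,roll [0.0003 0.1289 0.0003] F [-5.   0.9 -1.9] t 11.4333
[ 0.29  1.01 -0.09] deckF [-5.1  0.2 -1.9]
slide cm [-0.02 -0.06  0.03] rot [-0.009 -0.     0.   ]
```

Request:
send_rows(targets=[{"slide":[0,-0.285,0.265],"rot":[-0.03,0,0],"gripper":0},{"slide":[0,-0.285,0.27],"rot":[-0.03,0,0],"gripper":0},{"slide":[0,0,0],"rot":[0,0,0],"gripper":0}])

```text
clock: 11.68
tool_pos: [520.7, 80.4, 125.1]
ee_rot: [-0.026, 0.751, 0.66, -0.023]
force: [-4.8, 2.2, -1.9]
gripper_width: 12.8
gripper_force: 79.4
```

```bash
python3 p.py 100 19.3 .0
```

```text
tip [99.9  0.3 18.7] front [-66.5   0.3  19.2] org [ 8.3  0.3 14. ] yaw-deck,tilt,roll [0.0002 0.069  0.0003] F [-4.8  2.2 -1.9] t 11.6833
[ 0.36  1.05 -0.05] deckF [-5.   1.5 -1.9]
slide cm [-0.02 -0.66  0.59] rot [-0.069 -0.     0.   ]
```

Request:
send_rows(targets=[{"slide":[0,-0.245,0.22],"rot":[-0.025,0,0],"gripper":0},{"slide":[0,-0.245,0.22],"rot":[-0.025,0,0],"gripper":0},{"slide":[0,0,0],"rot":[0,0,0],"gripper":0}])

```text
clock: 11.93
tool_pos: [515.8, 81.0, 121.0]
ee_rot: [-0.007, 0.751, 0.66, -0.006]
force: [-6.2, 1.7, -1.9]
gripper_width: 12.5
gripper_force: 79.5
```

```bash
python3 p.py 100 19.2 .0
```

```text
tip [100.1   0.3  19. ] front [-66.1   0.3  11.2] org [8.9 0.3 9.8] yaw-deck,tilt,roll [0.0001 0.0194 0.0004] F [-6.2  1.7 -1.9] t 11.9333
[ 0.36  1.13 -0.03] deckF [-6.4  0.8 -1.9]
slide cm [-0.02 -0.2   0.16] rot [-0.019 -0.     0.   ]
```

Tilt 0.019 left, and it is already behind the keeper. Lower the last bit and ease the push.

Request:
send_rows(targets=[{"slide":[0,-0.12,0.1],"rot":[-0.01,0,0],"gripper":0},{"slide":[0,-0.11,0.09],"rot":[-0.008,0,0],"gripper":0},{"slide":[0,-0.02,0],"rot":[0,0,0],"gripper":0}])

```text
clock: 12.18
tool_pos: [514.0, 81.2, 119.5]
ee_rot: [-0.001, 0.751, 0.66, -0.0]
force: [-4.1, 2.1, -3.2]
gripper_width: 13.1
gripper_force: 79.4
```

```bash
python3 p.py 100 19 .0
```

```text
tip [100.1   0.2  19.1] front [-65.9   0.2   8.3] org [9.1 0.2 8.2] yaw-deck,tilt,roll [-0.      0.001   0.0004] F [-4.1  2.1 -3.2] t 12.1833
[ 0.34  0.96 -0.02] deckF [-4.3  1.6 -3.2]
slide cm [-0.02 -0.02  0.02] rot [-0.001 -0.    -0.   ]
```

Request:
send_rows(targets=[{"slide":[0,-0.03,0.03],"rot":[0,0,0],"gripper":0},{"slide":[0,0,0.03],"rot":[0,0,0],"gripper":0},{"slide":[0,0,0],"rot":[0,0,0],"gripper":0}])

```text
clock: 12.43
tool_pos: [513.9, 81.2, 119.4]
ee_rot: [-0.001, 0.751, 0.66, -0.0]
force: [-6.8, 2.5, 0.4]
gripper_width: 12.5
gripper_force: 79.9
```

```bash
python3 p.py 100 19 .0
```

```text
tip [100.1   0.2  19. ] front [-65.9   0.2   8.2] org [9.1 0.2 8.1] yaw-deck,tilt,roll [-0.0001  0.0014  0.0004] F [-6.8  2.5  0.4] t 12.4333
[ 0.43  1.23 -0.08] deckF [-7.1  1.6  0.4]
slide cm [-0.02 -0.02  0.01] rot [-0.001 -0.    -0.   ]
```

Request:
send_rows(targets=[{"slide":[0,-0.04,0],"rot":[0,0,0],"gripper":0},{"slide":[0,0,0],"rot":[0,0,0],"gripper":0}], newtons=20)

```text
clock: 12.6
tool_pos: [513.9, 81.2, 119.4]
ee_rot: [-0.0, 0.751, 0.66, 0.0]
force: [-4.7, 3.6, -1.4]
gripper_width: 12.6
gripper_force: 79.6
```

Request:
send_rows(targets=[{"slide":[0,0,0],"rot":[0,0,0],"gripper":0.2},{"slide":[0,0,0],"rot":[0,0,0],"gripper":0.3},{"slide":[0,0,0],"rot":[0,0,0],"gripper":0.5},{"slide":[0,0,0],"rot":[0,0,0],"gripper":0.7},{"slide":[0,0,0],"rot":[0,0,0],"gripper":0.7},{"slide":[0,0,0],"rot":[0,0,0],"gripper":0.7}])

```text
clock: 13.1
tool_pos: [515.0, 80.7, 120.0]
ee_rot: [0.002, 0.751, 0.66, 0.002]
force: [-0.0, -0.3, 0.0]
gripper_width: 59.6
gripper_force: 0.0
```

Request:
send_rows(targets=[{"slide":[0,0,-0.5],"rot":[0,0,0],"gripper":0.7},{"slide":[0,0,-1],"rot":[0,0,0],"gripper":0.7},{"slide":[0,0,-2],"rot":[0,0,0],"gripper":0.7},{"slide":[0,0,-3],"rot":[0,0,0],"gripper":0.7},{"slide":[0,0,-3],"rot":[0,0,0],"gripper":0.7},{"slide":[0,0,-3],"rot":[0,0,0],"gripper":0.7},{"slide":[0,0,-2],"rot":[0,0,0],"gripper":0.7},{"slide":[0,0,0],"rot":[0,0,0],"gripper":0.7}])

```text
clock: 13.77
tool_pos: [516.5, 80.8, 271.4]
ee_rot: [0.006, 0.751, 0.66, 0.005]
force: [0.2, -0.3, 1.3]
gripper_width: 60.0
gripper_force: 0.0
```

Request:
send_rows(targets=[{"slide":[-2,0,0],"rot":[0,0,0],"gripper":0.7},{"slide":[-4,0,0],"rot":[0,0,0],"gripper":0.7},{"slide":[-4,0,0],"rot":[0,0,0],"gripper":0.7},{"slide":[-4,0,0],"rot":[0,0,0],"gripper":0.7},{"slide":[-4,0,0],"rot":[0,0,0],"gripper":0.7},{"slide":[-4,0,0],"rot":[0,0,0],"gripper":0.7},{"slide":[-4,0,0],"rot":[0,0,0],"gripper":0.7},{"slide":[-2,0,0],"rot":[0,0,0],"gripper":0.7}])

```text
clock: 14.43
tool_pos: [476.8, -200.5, 264.7]
ee_rot: [0.002, 0.752, 0.659, 0.001]
force: [0.4, 0.1, -0.3]
gripper_width: 59.8
gripper_force: 0.0
```

Run:
```python
from h import *
from plant import manip
print(manip.read_state()["clock"])
o=[]
for n,w,h in(("top",67,50),("side",67,50)):
    s=manip.snapshot(n);np.savez(f"{n}4.npz",**s);im=s["pixels"]
    c=proj(s,world([50,20,20]))[0].astype(int)
    o.append(cv2.resize(im[c[1]-h:c[1]+h,c[0]-w:c[0]+w],(400,300),interpolation=cv2.INTER_NEAREST));print(c)
    if n=="top":
        m=(np.minimum(im[...,2],im[...,1])>140).astype(np.uint8);q=np.zeros_like(m);q[165:240,200:290]=m[165:240,200:290]
        ps=proj(s,world([[65+9,80,30],[-66,80,30],[-66,-80,30],[74,-80,30]]));print(ps.round(1).tolist())
        k=np.zeros_like(m);cv2.fillPoly(k,[np.int32(proj(s,world([[78,95,30],[-80,95,30],[-80,-95,30],[78,-95,30]])))],1)
        l=cv2.connectedComponentsWithStats(((im.min(2)>190)&(k>0)).astype(np.uint8));i=1+np.argmax(l[2][1:,4])
        rc=cv2.minAreaRect(np.argwhere(l[1]==i)[:,::-1].astype(np.float32));print(np.round(deck(ray(s,cv2.boxPoints(rc),30)),1).tolist())
cv2.imwrite("pics/c4.png",np.hstack(o))
```

```text
14.4333
[237 182]
[[218.7, 172.7], [213.2, 217.5], [264.8, 223.5], [269.9, 178.5]]
[[-67.1, 82.4, 30.0], [81.7, 84.4, 30.0], [82.3, -86.1, 30.0], [-66.4, -86.5, 30.0]]
[244 225]
```

View pics/c4.png

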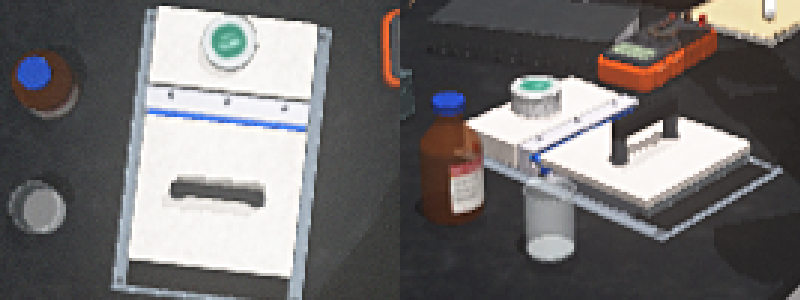

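The picture shows the panel lying flat and square against the rail (origin at about deck x 8, y -1), with the bystanders untouched and the arm clear. I'm handing in the job.

```bash
python3 -c "
from plant import manip
print(manip.finish_job())"
```

```text
the job is handed in; nothing more can be done
None
```

The panel is in the groove, flat, locked and released, and the job is handed in at about 14.5 s of the 54 s; the last camera view shows it square to the platform with the tin, beaker and bottle in place (the hand-in returned no verdict).

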